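Tongs: spacer out of the model's shaft

TASK

The glue in the model house has set, so its solid round steel spacer can come out: take up the sprung tongs, squeeze them to grip the round spacer deep in its narrow shaft, and lift it out. Lower it into the shallow tray of the wooden tidy before you let it go, then hang the tongs back upright in their stand on the tidy. Touch the spacer only with the tongs.

Things in the scene. Friction and masses are not known exactly. Their poses are not given: they have to be found in the camera images.
- round_spacer: The round steel spacer, a solid upright cylinder 18 mm in diameter, 24 mm tall, about 40 g, on the floor of one of the house's three shafts, within 4 mm of the shaft's centre. Origin: centre of its underside, z up its axis. The other shafts hold an unwanted flat bar (10 x 36 x 24 mm) and a thin washer (28 mm wide); which is where varies.
- building: The model house, a fixed off-white block with windows, 52 mm (x) by 202 mm (y), 90 mm high. Origin: centre of its underside on the table, z up. Three open shafts in its flat roof, centred at x = 0 and y = -64, 0, +64 mm, each 32 mm (x) by 54 mm (y) and 70 mm deep (floor 20 mm above the table); walls 10 mm.
- tongs: Sprung steel tongs, 110 g, hanging upright in the tidy's stand. Origin: midway between the lower tip ends; z up to the handles; y is the squeezing direction. Two straight tips, 14 mm wide (x), 4 mm thick, reach z = 0 to 76 mm, 30 mm gap when open, 38 mm over the outsides; above, the arms widen to 66 mm. Cross-piece 80 mm (x) by 34 mm (y) at z = 85 to 95 mm rests on the stand.
- tongs_grip (a point): Point midway between the tongs' two flat rubber-gripped handles, 121 mm above the tip ends; axes as the tongs'. Handles are 20 mm wide (x), 66 mm over their outer faces when open (y = -33 and +33 mm), and reach 21 mm above and 16 mm below this point. Squeeze the outer faces: tips close 1 mm per mm, so 54 mm over the handles on the 18 mm spacer, 38 mm fully closed.
- jaw_left (a joint): How far the tongs' +y handle and tip are squeezed inward: 0 m open, 0.006 with the spacer gripped centrally, 0.014 fully closed; the other side is alike. A spring pushes each handle outward with 3 N at 0, 3.9 N at 0.006, 5.1 N at 0.014: held at 64 mm opening the tongs are carried by their own spring, tips nearly open; 10 to 25 N of squeeze holds the spacer.
- tidy: The fixed wooden tidy, base 120 mm (x) by 230 mm (y), 6 mm thick. Origin: centre of its underside on the table, z up. Shallow tray: inside 104 by 104 mm, centred at x = 0, y = +53 mm, floor at z = 6 mm, walls 8 mm thick with tops at z = 22 mm. The tongs' stand is at its -y end.
- stand (a point): Middle of the tongs' stand on the tidy (tidy x = 0, y = -75 mm), level with the flat tops of its two uprights, z = 95 mm; axes as the tidy's. Uprights run 50 mm along y, from x = 23 to 45 mm on either side; the 46 mm gap between is open at both y ends. The tongs hang with tips in the gap, cross-piece on both tops, tip ends 85 mm below this point, their y along the tidy's.

How it is judged:
On the way, in this order (a step that is already met when the one before it is completed fails the run):
1. the round spacer is lifted clear out of its shaft by the tongs (height (world z) of round_spacer above 0.095 m and contact force between round_spacer and tongs above 0.5 N), for 0.2 s.
2. the round spacer, still in the tongs, is lowered to less than 15 mm above the tray's floor, within its walls (x of round_spacer in the frame of tidy between -0.052 and 0.052 m and y of round_spacer in the frame of tidy between 0.001 and 0.105 m and z of round_spacer in the frame of tidy below 0.021 m and contact force between round_spacer and tongs above 0.3 N), for 0.1 s.
At the end, for the whole second after the job is handed in: The round spacer lies or stands at rest on the floor of the tidy's tray, within its walls and clear of the tongs; the tongs hang at rest in their stand, cross-piece on both uprights (origin within 18 mm across and 25 mm along the stand, height within 5 mm), upright within 8 degrees (x of round_spacer in the frame of tidy between -0.052 and 0.052 m and y of round_spacer in the frame of tidy between 0.001 and 0.105 m and z of round_spacer in the frame of tidy below 0.025 m and linear speed of each of round_spacer, tongs below 0.02 m/s and contact force between round_spacer and tongs below 0.05 N and x of tongs in the frame of tidy between -0.018 and 0.018 m and y of tongs in the frame of tidy between -0.1 and -0.05 m and z of tongs in the frame of tidy between 0.005 and 0.015 m and angle between tongs's own z axis and vertical below 0.15 rad); the robot touches nothing.
It fails at once if the robot's fingers touch the round spacer (contact force between round_spacer and the fingers above 0.5 N).
It also fails if it takes over 58 s, if anything falls off the work surface, if the arm or the gripper's body presses on something with over 40 N, if the wrist force passes 120 N, or if a joint passes its speed limit or range.

ROBOT

A 6-joint arm with a two-finger parallel gripper is mounted at the origin on the work surface. World frame = base frame: x ahead of the robot, y to its left, z up, the work surface at z = 0. Lengths are in m, angles in rad, forces in N, time in s.
With the tool pointing down it reaches from about 0.275 to 0.825 m from the base axis. Payload 5.2 kg.
Tool frame: the origin (TCP) lies between the finger pads; the fingertips stand 8 mm ahead of it and the grasp point (between the pads) lies 11 mm behind it; z points along the fingers, y is the line along which they close (so a half turn about z gives the same grasp; the last joint's range is limited). The gripper opens to 93 mm and grips with 3 to 60 N. Pads are 15 mm wide; open, the fingers measure 128 mm over their backs; the gripper's body (75 mm by 188 mm) begins 65 mm behind the grasp point.
Start: joints at [1.135, 0.259, 1.535, -0, 1.348, -0.203], TCP at [0.127, 0.535, 0.227] pointing down, gripper open.
Joint ranges: [-3.14, 3.14], [-0.91, 2.08], [0.19, 2.58], [-1.22, 4.36], [0.22, 2.71], [-3.12, 3.12]. Speed limits (rad/s): [2.57, 2.57, 3.14, 3.14, 3.14, 3.14].

INTERFACE

Orientations are given as a unit quaternion [x, y, z, w].
In Python, from plant import sense, capture, calibration, close_job gives the robot as it stands.
- The arm moves only by the tool play_rows, never from a script. Its argument "moves" is a list of rows, each an object of numbers: "wx", "wy", "wz": the turn, a rotation vector about the world's x, y, z in degrees; "tx", "ty", "tz": the shift along the world's x, y, z in m; "claw": the opening in per cent of the stroke, from 0 (shut) to 100 (fully open). In form: [{"wx": .., "wy": .., "wz": .., "tx": .., "ty": .., "tz": .., "claw": ..}, ...]. A call has 1 to 12 rows; each row shifts and turns the commanded pose from where the row before left it; what a row does not reach is not made up. A row lasts 1/10 s, in which the tool goes at most 50 mm and 8.59 degrees, less where a joint would pass 70% of its speed; a pose out of reach is approached as far as the arm can. A call is refused whole if a number of a shift passes 0.05 or a number of a turn 8.59, either way. A call with a gripper value outside its range is refused whole. The fingers move at their own pace and stop on an object; "grip_force" is the grip in N (left out, the last holds). Time passes only in rows, so rows that do not move let the fingers close. It gives the time, the measured TCP pose, the force, the opening and the grip force at its end, in the units of the state.
- sense(): the state, without advancing time (a new reading comes with each control period).
- capture(name): name is "scene" or "top"; returns the picture (400x640x3 uint8, blue, green, red); there is no depth.
- calibration(name): a dict with "camera_matrix" (3x3 intrinsics, pixels), "rvec" (rotation vector, rad) and "tvec" (3), from world to camera coordinates, as OpenCV has them. Camera axes: x right, y down, z forward; pixel columns grow to the right and rows downward; lengths in m; the calibration is good to about 2 mm. A picture is of the moment at which its call begins. calibration takes no time and is no camera call.
- close_job(): hands the job in; it is judged then, once.
The state is a dict: "t": time; "qpos": joint angles; "qd": joint speeds; "effort": joint torques, N m; "ee_pos": TCP position; "eef_rot": TCP orientation; "contact_force": force on the tool from outside, world axes, zero at the start; "torque": the same for the moment, N m; "finger_gap": finger opening in m; "finger_force": force on a finger pad.
Only numpy, scipy, OpenCV 4.12 (cv2) and the standard library are available. Lean on these libraries where they do the work, as an engineer would, in place of code of your own. Each camera call takes 0.05 s, during which the arm holds its last target. There are 200 camera calls.

## Working session

There is one attempt and no reset: what is moved stays moved. The work goes in short steps, Python scripts to look and compute and a tool call to move; the robot and the scene stay as the last step left them, time stands still between calls to the robot, and variables do not carry over. Pictures are saved under pics/ and viewed, at most 10 in all, crops included, and the job is handed in when it is done.

Besides the shell and the picture viewer there is one more tool, called after "Emit:" as name([rows], argument=value, ...), one row to a line, values as JSON. play_rows: Moves the arm, as the interface text tells. Its arguments: {"type":"object","properties":{"moves":{"type":"array","items":{"type":"object","properties":{"wx":{"type":"number"},"wy":{"type":"number"},"wz":{"type":"number"},"tx":{"type":"number"},"ty":{"type":"number"},"tz":{"type":"number"},"claw":{"type":"number"}}}},"grip_force":{"type":"number"}},"required":["moves"]}

```bash
mkdir -p pics; python3 - <<'E'
from plant import *
import cv2
for n in("scene","top"):
    cv2.imwrite(f"pics/{n}0.png",capture(n)); c=calibration(n); print(n,c)
s=sense();print(s)
E
```

```text
scene {'camera_matrix': array([[385.7093402 ,   0.        , 325.63699563],
       [  0.        , 385.7093402 , 200.66217917],
       [  0.        ,   0.        ,   1.        ]]), 'rvec': array([ 1.64178738,  1.88847637, -0.81447567]), 'tvec': array([ 0.08771879, -0.31494917,  1.22696666])}
top {'camera_matrix': array([[443.57197231,   0.        , 326.0703562 ],
       [  0.        , 443.57197231, 206.3119548 ],
       [  0.        ,   0.        ,   1.        ]]), 'rvec': array([ 2.16245436, -2.13437221,  0.11090742]), 'tvec': array([-0.01410306,  0.57203279,  0.98669233])}
{'t': 0.1, 'qpos': array([ 1.13517908e+00,  2.59248180e-01,  1.53598197e+00, -8.16120431e-06,
        1.34798176e+00, -2.02828655e-01]), 'qd': array([ 0.0001739 , -0.00205182, -0.00240402,  0.00106404,  0.00073209,
        0.00060606]), 'effort': array([ 1.62189051e-03, -4.38213050e+01, -2.84641814e+01,  7.20645720e-02,
        3.63385258e-02, -6.41364363e-05]), 'ee_pos': array([0.12666939, 0.53472239, 0.22590929]), 'eef_rot': array([ 1.16130726e-01,  9.93233607e-01, -7.69973494e-04, -2.50306504e-04]), 'contact_force': array([ 0.87763323, -0.05429182, -0.22315955]), 'torque': array([ 0.03026146,  0.05529775, -0.02062142]), 'finger_force': 0.0, 'finger_gap': 0.09320831336270759}
```

View pics/scene0.png

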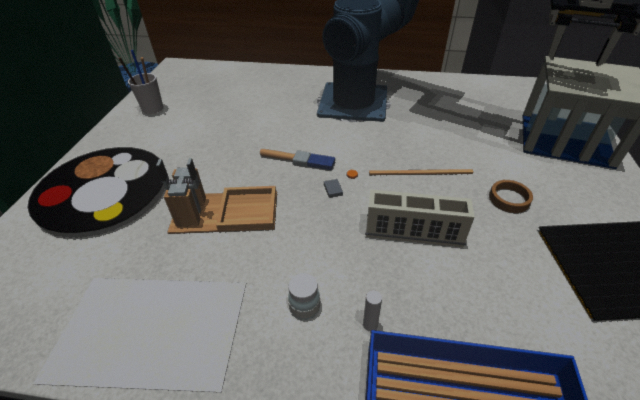

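View pics/top0.png

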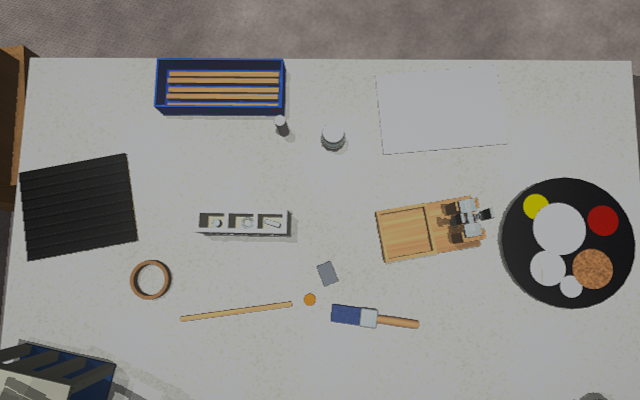

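The top view shows the house at about (243,222) and the tidy at about (430,229), tray on its left and tongs on its right near (467,218). I'll enlarge both areas.

```bash
python3 - <<'E'
import cv2,numpy as np
t=cv2.imread("pics/top0.png");s=cv2.imread("pics/scene0.png")
f=lambda i,x,y,w,h,k:cv2.resize(i[y:y+h,x:x+w],None,fx=k,fy=k,interpolation=cv2.INTER_CUBIC)
a=f(t,190,200,110,45,7);b=f(t,370,190,130,78,6)
print(a.shape,b.shape)
cv2.imwrite("pics/house.png",a[:, :800]);cv2.imwrite("pics/tidy.png",b)
E
```

```text
(315, 770, 3) (468, 780, 3)
```

View pics/house.png

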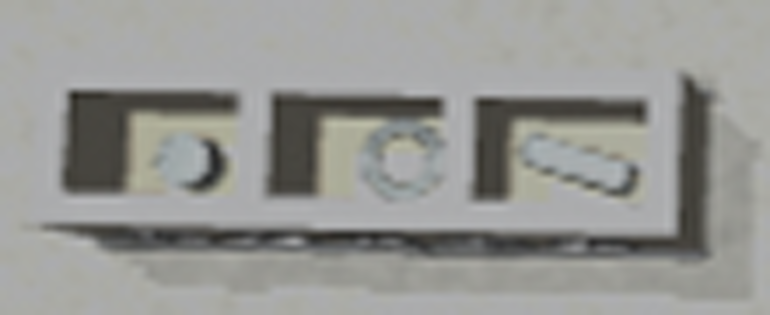

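View pics/tidy.png

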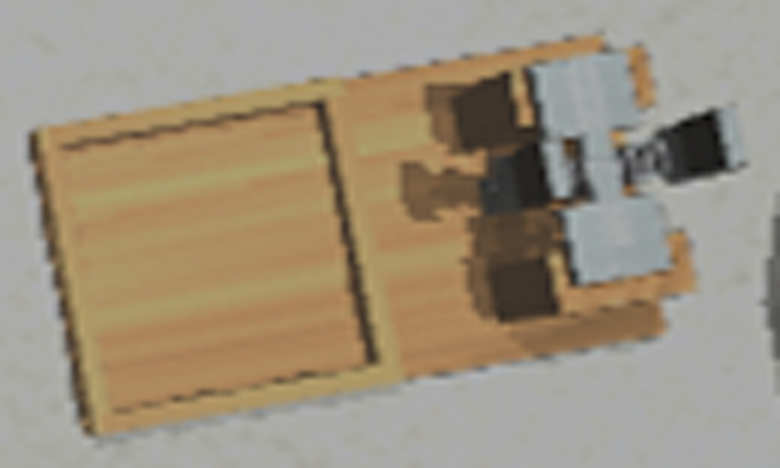

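Seen in the crops: the spacer is in the left shaft, its top centre at crop (190,160). The washer is in the middle shaft and the bar in the right one. The tongs' cross-piece spans crop (528,68) to (668,265). I'll fit both poses from the corners.

```bash
cat > h.py <<'E'
import numpy as np,cv2
from scipy.optimize import least_squares
from plant import *
def proj(n,P):
    c=calibration(n);return cv2.projectPoints(np.array(P,float),c["rvec"],c["tvec"],c["camera_matrix"],None)[0][:,0]
def ray(n,uv,z):
    c=calibration(n);R=cv2.Rodrigues(c["rvec"])[0];o=-R.T@c["tvec"]
    d=R.T@np.linalg.inv(c["camera_matrix"])@np.array([*uv,1]);return o+d*(z-o[2])/d[2]
def place(p,P):
    P=np.array(P,float);c,s=np.cos(p[2]),np.sin(p[2])
    return np.c_[c*P[:,0]-s*P[:,1]+p[0],s*P[:,0]+c*P[:,1]+p[1],P[:,2]]
def fit(n,P,uv,p0):
    r=least_squares(lambda p:(proj(n,place(p,P))-uv).ravel(),p0,loss="soft_l1");return r.x,r.fun.reshape(-1,2)
def crop(c,k,x,y): return (np.array(c,float)+.5)/k-.5+[x,y]
E
python3 - <<'E'
from h import *
np.set_printoptions(precision=4,suppress=True)
# image left = +y, image up = +x
uv=crop([(70,92),(240,95),(238,193),(62,192),(274,95),(443,98),(443,198),(267,197),(476,98),(648,100),(645,201),(472,200),(47,67),(683,72)],7,190,200)
P=[]
for yc in(.064,0,-.064): P+=[(.016,yc+.027,.09),(.016,yc-.027,.09),(-.016,yc-.027,.09),(-.016,yc+.027,.09)]
P+=[(.026,.101,.09),(.026,-.101,.09)]
p,r=fit("top",P,uv,[.5,.15,0]);print("house",p,np.abs(r).max(0),p[2]*57.3, "wrt shaft1",place(p,[(0,.064,0)]))
sp=ray("top",crop([(190,160)],7,190,200)[0],.044);print("spacer",sp)
uv=crop([(33,130),(343,85),(400,375),(90,432),(60,148),(322,102),(375,362)],6,370,190)
P=[(.06,.113,.022),(.06,-.007,.022),(-.06,-.007,.022),(-.06,.113,.022)]
P=[(.06,.113,.022),(.06,-.007,.022),(-.06,-.007,.022),(-.06,.113,.022),(.052,.105,.006),(.052,.001,.022),(-.052,.001,.022)]
t,r=fit("top",P,uv,[.5,-.2,.1]);print("tidy",t,r,t[2]*57.3)
uv=crop([(528,68),(632,52),(668,265),(573,285)],6,370,190)
P=[(.04,.017,.105),(.04,-.017,.105),(-.04,-.017,.105),(-.04,.017,.105)]
q,r=fit("top",P,uv,[.5,-.28,.1]);print("tongs",q,r,q[2]*57.3,"stand",place(t,[(0,-.075,0)]))
# overlay both cams for check
for n,x0,y0,w,h,k in(("top",190,190,310,80,2.5),("scene",150,150,340,110,2.3)):
    im=cv2.imread(f"pics/{n}0.png");k=4
    big=cv2.resize(im,None,fx=k,fy=k,interpolation=cv2.INTER_CUBIC)
    def box(p,x1,x2,y1,y2,z,col):
        Q=proj(n,place(p,[(x1,y1,z),(x2,y1,z),(x2,y2,z),(x1,y2,z)]));cv2.polylines(big,[np.int32((Q+.5)*k-.5)],True,col,1)
    box(p,-.026,.026,-.101,.101,.09,(0,0,255))
    for yc in(-.064,0,.064):box(p,-.016,.016,yc-.027,yc+.027,.09,(0,255,0))
    box(t,-.06,.06,-.007,.113,.022,(0,0,255));box(t,-.052,.052,.001,.105,.022,(255,0,0));box(t,-.06,.06,-.115,.115,.006,(255,0,255))
    box(q,-.04,.04,-.017,.017,.105,(0,255,0))
    for s in(-1,1):box(q,-.01,.01,s*.033-.001,s*.033+.001,.152,(0,255,255))
    for yc in [0]:
        th=np.linspace(0,6.28,30);Q=proj(n,np.c_[sp[0]+.009*np.cos(th),sp[1]+.009*np.sin(th),0*th+.044]);cv2.polylines(big,[np.int32((Q+.5)*k-.5)],True,(0,0,255),1)
    c=big[y0*k:(y0+h)*k,x0*k:(x0+w)*k];f=min(800/c.shape[1],1);cv2.imwrite(f"pics/ov_{n}.png",c if f==1 else cv2.resize(c,None,fx=f,fy=f,interpolation=cv2.INTER_AREA))
E
```

```text
house [ 0.5318  0.1781 -0.0023] [1.182  1.0524] -0.13260430746960988 wrt shaft1 [[0.532  0.2421 0.    ]]
spacer [0.531  0.2425 0.044 ]
tidy [ 0.5259 -0.2432  0.1787] [[ 0.3485 -0.5398]
 [-0.4436 -1.5436]
 [ 0.0977  1.2897]
 [ 0.1444  0.4267]
 [-0.8244 -0.0093]
 [ 0.3223 -0.4445]
 [ 0.1484  0.5737]] 10.241803494434231
tongs [ 0.5433 -0.3134  0.1643] [[ 0.5363 -0.6908]
 [-1.0616 -0.4216]
 [ 0.1616  1.1109]
 [ 0.0923  0.1999]] 9.411822799616484 stand [[ 0.5392 -0.317   0.    ]]
```

View pics/ov_scene.png

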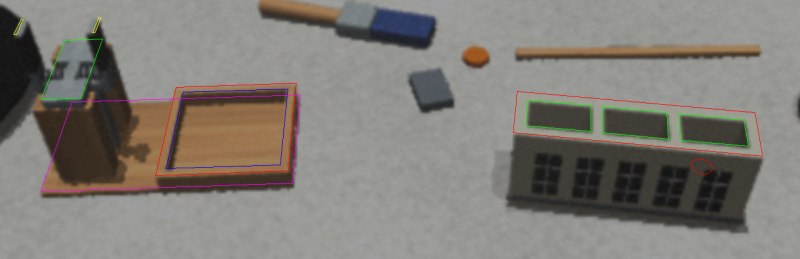

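The scene overlay fits the house and the tidy base to a few pixels. I'll check the tongs and the spacer once more, enlarged.

```bash
python3 - <<'E'
from h import *
q=[.5433,-.3134,.1643];t=[.5259,-.2432,.1787];out=[]
for n,x0,y0,w,h,k in(("top",430,185,80,65,5),("scene",155,150,80,65,5)):
    im=cv2.imread(f"pics/{n}0.png")
    big=cv2.resize(im,None,fx=k,fy=k,interpolation=cv2.INTER_CUBIC)
    out.append(big[y0*k:(y0+h)*k,x0*k:(x0+w)*k].copy())
    def box(p,x1,x2,y1,y2,z,col):
        Q=proj(n,place(p,[(x1,y1,z),(x2,y1,z),(x2,y2,z),(x1,y2,z)]));cv2.polylines(big,[np.int32((Q+.5)*k-.5)],True,col,1)
    box(q,-.04,.04,-.017,.017,.105,(0,255,0))
    box(t,-.06,.06,-.115,.115,.006,(255,0,255))
    for s in(-1,1):
        box(q,-.01,.01,s*.033-.002,s*.033+.000,.152,(0,255,255))
        box(t,s*.034-.011,s*.034+.011,-.1,-.05,.095,(0,0,255))
    out.append(big[y0*k:(y0+h)*k,x0*k:(x0+w)*k])
i=np.vstack([np.hstack(out[:2]),np.hstack(out[2:])]);i=i[:600];i=cv2.convertScaleAbs(i,alpha=1.3,beta=15);cv2.imwrite("pics/cmp.png",i)
E
```

```text
(no output)
```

View pics/cmp.png

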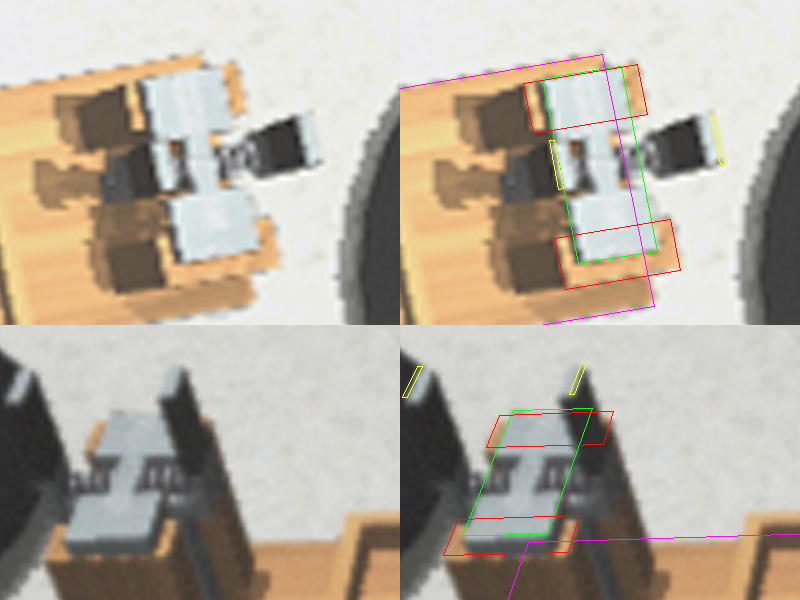

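The overlay of the cross-piece and uprights agrees with both views to about 2 mm, with the tongs slightly further +y than fitted (handle tops at scene crop (22,388) and (175,385)). Moving over the tongs.

Emit:
play_rows([
  {"tx": 0.01,"ty": -0.02,"tz": 0.01},
  {"tx": 0.02,"ty": -0.04,"wz": 4},
  {"tx": 0.02,"ty": -0.042,"wz": 4},
  {"tx": 0.02,"ty": -0.042,"wz": 4},
  {"tx": 0.02,"ty": -0.042,"wz": 4},
  {"tx": 0.02,"ty": -0.042,"wz": 4},
  {"tx": 0.02,"ty": -0.042,"wz": 3.3},
  {"tx": 0.02,"ty": -0.042},
  {"tx": 0.02,"ty": -0.042},
  {"tx": 0.02,"ty": -0.042},
  {"tx": 0.02,"ty": -0.042},
  {"tx": 0.02,"ty": -0.042},
], grip_force=20)

```text
validation failed for argument at $.mo...
```

Emit:
play_rows([
  {"tx": 0.022,"ty": -0.042},
  {"tx": 0.022,"ty": -0.042},
  {"tx": 0.022,"ty": -0.042},
  {"tx": 0.022,"ty": -0.042},
  {"tx": 0.022,"ty": -0.042},
  {"tx": 0.022,"ty": -0.042},
  {"tx": 0.022,"ty": -0.042},
  {"tx": 0.018,"ty": -0.036},
  {"tx": 0.014,"ty": -0.038},
  {},
  {},
])

```text
validation failed for argument at $.mo...
```

Emit:
play_rows([
  {"wx": 0,"wy": 0,"wz": 0,"tx": 0.01,"ty": -0.02,"tz": 0.01,"claw": 100},
  {"wx": 0,"wy": 0,"wz": 4,"tx": 0.02,"ty": -0.04,"tz": 0,"claw": 100},
  {"wx": 0,"wy": 0,"wz": 4,"tx": 0.02,"ty": -0.042,"tz": 0,"claw": 100},
  {"wx": 0,"wy": 0,"wz": 4,"tx": 0.02,"ty": -0.042,"tz": 0,"claw": 100},
  {"wx": 0,"wy": 0,"wz": 4,"tx": 0.02,"ty": -0.042,"tz": 0,"claw": 100},
  {"wx": 0,"wy": 0,"wz": 4,"tx": 0.02,"ty": -0.042,"tz": 0,"claw": 100},
  {"wx": 0,"wy": 0,"wz": 3.3,"tx": 0.02,"ty": -0.042,"tz": 0,"claw": 100},
  {"wx": 0,"wy": 0,"wz": 0,"tx": 0.02,"ty": -0.042,"tz": 0,"claw": 100},
  {"wx": 0,"wy": 0,"wz": 0,"tx": 0.02,"ty": -0.042,"tz": 0,"claw": 100},
  {"wx": 0,"wy": 0,"wz": 0,"tx": 0.02,"ty": -0.042,"tz": 0,"claw": 100},
  {"wx": 0,"wy": 0,"wz": 0,"tx": 0.02,"ty": -0.042,"tz": 0,"claw": 100},
  {"wx": 0,"wy": 0,"wz": 0,"tx": 0.02,"ty": -0.042,"tz": 0,"claw": 100},
], grip_force=20)

```text
t: 1.3
ee_pos: [0.357, 0.0533, 0.2367]
eef_rot: [-0.087, 0.996, 0.0, 0.0]
contact_force: [0.4, 0.9, 0.2]
finger_gap: 0.0929
finger_force: 0.0
```

Emit:
play_rows([
  {"wx": 0,"wy": 0,"wz": 0,"tx": 0.02,"ty": -0.04,"tz": 0,"claw": 100},
  {"wx": 0,"wy": 0,"wz": 0,"tx": 0.02,"ty": -0.04,"tz": 0,"claw": 100},
  {"wx": 0,"wy": 0,"wz": 0,"tx": 0.02,"ty": -0.04,"tz": 0,"claw": 100},
  {"wx": 0,"wy": 0,"wz": 0,"tx": 0.02,"ty": -0.04,"tz": 0,"claw": 100},
  {"wx": 0,"wy": 0,"wz": 0,"tx": 0.02,"ty": -0.04,"tz": 0,"claw": 100},
  {"wx": 0,"wy": 0,"wz": 0,"tx": 0.02,"ty": -0.04,"tz": 0,"claw": 100},
  {"wx": 0,"wy": 0,"wz": 0,"tx": 0.02,"ty": -0.04,"tz": 0,"claw": 100},
  {"wx": 0,"wy": 0,"wz": 0,"tx": 0.02,"ty": -0.04,"tz": 0,"claw": 100},
  {"wx": 0,"wy": 0,"wz": 0,"tx": 0.018,"ty": -0.03,"tz": 0,"claw": 100},
  {"wx": 0,"wy": 0,"wz": 0,"tx": 0.008,"ty": -0.016,"tz": 0,"claw": 100},
  {"wx": 0,"wy": 0,"wz": 0,"tx": 0,"ty": 0,"tz": 0,"claw": 100},
  {"wx": 0,"wy": 0,"wz": 0,"tx": 0,"ty": 0,"tz": 0,"claw": 100},
])

```text
t: 2.5
ee_pos: [0.5424, -0.3103, 0.2358]
eef_rot: [-0.087, 0.996, 0.001, -0.001]
contact_force: [-0.3, -0.1, -0.5]
finger_gap: 0.0928
finger_force: 0.0
```

Emit:
play_rows([
  {"wx": 0,"wy": 0,"wz": 0,"tx": 0,"ty": -0.001,"tz": -0.02,"claw": 100},
  {"wx": 0,"wy": 0,"wz": 0,"tx": 0,"ty": -0.001,"tz": -0.02,"claw": 100},
  {"wx": 0,"wy": 0,"wz": 0,"tx": 0,"ty": 0,"tz": -0.015,"claw": 100},
  {"wx": 0,"wy": 0,"wz": 0,"tx": 0,"ty": 0,"tz": -0.015,"claw": 100},
  {"wx": 0,"wy": 0,"wz": 0,"tx": 0,"ty": 0,"tz": -0.012,"claw": 100},
  {"wx": 0,"wy": 0,"wz": 0,"tx": 0,"ty": 0,"tz": -0.012,"claw": 100},
  {"wx": 0,"wy": 0,"wz": 0,"tx": 0,"ty": 0,"tz": -0.011,"claw": 100},
  {"wx": 0,"wy": 0,"wz": 0,"tx": 0,"ty": 0,"tz": -0.01,"claw": 100},
  {"wx": 0,"wy": 0,"wz": 0,"tx": 0,"ty": 0,"tz": 0,"claw": 100},
  {"wx": 0,"wy": 0,"wz": 0,"tx": 0,"ty": 0,"tz": 0,"claw": 100},
])

```text
t: 3.5
ee_pos: [0.5429, -0.3129, 0.1216]
eef_rot: [-0.087, 0.996, 0.0, -0.0]
contact_force: [1.0, -0.1, -0.1]
finger_gap: 0.0935
finger_force: 0.0
```

```bash
python3 - <<'E'
from h import *
i=capture("scene");cv2.imwrite("pics/s1.png",cv2.convertScaleAbs(cv2.resize(i[120:240,130:290],None,fx=5,fy=5,interpolation=cv2.INTER_CUBIC),alpha=1.5,beta=25))
s=sense();print(s["ee_pos"],s["contact_force"])
E
```

```text
[ 0.54310099 -0.31309795  0.12202407] [-0.1246363  -0.95178923 -0.02990953]
```

View pics/s1.png

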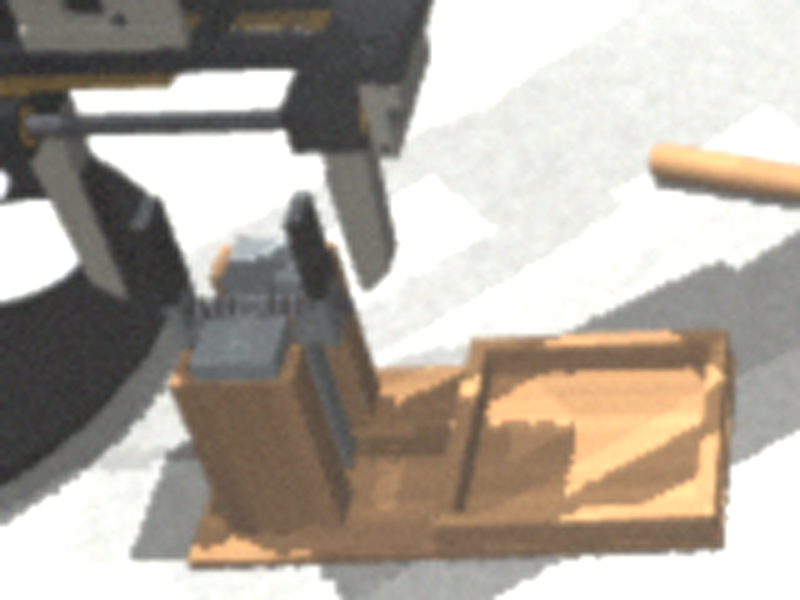

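The fingers straddle both handles, with fingertips at crop (110,290) and (375,280) and the right handle foot at (318,295). The handles look slightly further +x. I'll shift 2 mm and close.

Emit:
play_rows([
  {"wx": 0,"wy": 0,"wz": 0,"tx": 0.002,"ty": 0,"tz": 0,"claw": 85},
  {"wx": 0,"wy": 0,"wz": 0,"tx": 0,"ty": 0,"tz": 0,"claw": 77},
  {"wx": 0,"wy": 0,"wz": 0,"tx": 0,"ty": 0,"tz": 0,"claw": 73},
  {"wx": 0,"wy": 0,"wz": 0,"tx": 0,"ty": 0,"tz": 0,"claw": 70},
  {"wx": 0,"wy": 0,"wz": 0,"tx": 0,"ty": 0,"tz": 0,"claw": 68.5},
  {"wx": 0,"wy": 0,"wz": 0,"tx": 0,"ty": 0,"tz": 0,"claw": 68.5},
  {"wx": 0,"wy": 0,"wz": 0,"tx": 0,"ty": 0,"tz": 0,"claw": 68.5},
  {"wx": 0,"wy": 0,"wz": 0,"tx": 0,"ty": 0,"tz": 0,"claw": 68.5},
], grip_force=20)

```text
t: 4.35
ee_pos: [0.545, -0.313, 0.1219]
eef_rot: [-0.087, 0.996, -0.0, 0.0]
contact_force: [-0.5, -0.6, 2.7]
finger_gap: 0.064
finger_force: 3.2
```

Emit:
play_rows([
  {"wx": 0,"wy": 0,"wz": 0,"tx": 0,"ty": 0,"tz": 0.005,"claw": 68.5},
  {"wx": 0,"wy": 0,"wz": 0,"tx": 0,"ty": 0,"tz": 0.01,"claw": 68.5},
  {"wx": 0,"wy": 0,"wz": 0,"tx": 0,"ty": 0,"tz": 0.015,"claw": 68.5},
  {"wx": 0,"wy": 0,"wz": 0,"tx": 0,"ty": 0,"tz": 0.015,"claw": 68.5},
  {"wx": 0,"wy": 0,"wz": 0,"tx": 0,"ty": 0,"tz": 0.015,"claw": 68.5},
  {"wx": 0,"wy": 0,"wz": 0,"tx": 0,"ty": 0,"tz": 0.015,"claw": 68.5},
  {"wx": 0,"wy": 0,"wz": 0,"tx": 0,"ty": 0,"tz": 0.015,"claw": 68.5},
  {"wx": 0,"wy": 0,"wz": 0,"tx": 0,"ty": 0,"tz": 0.015,"claw": 68.5},
  {"wx": 0,"wy": 0,"wz": 0,"tx": 0,"ty": 0,"tz": 0.015,"claw": 68.5},
  {"wx": 0,"wy": 0,"wz": 0,"tx": 0,"ty": 0,"tz": 0.01,"claw": 68.5},
  {"wx": 0,"wy": 0,"wz": 0,"tx": 0,"ty": 0,"tz": 0,"claw": 68.5},
])

```text
t: 5.45
ee_pos: [0.5455, -0.3133, 0.2537]
eef_rot: [-0.087, 0.996, -0.001, 0.001]
contact_force: [0.7, 0.6, -1.2]
finger_gap: 0.0637
finger_force: 3.2
```

Emit:
play_rows([
  {"wx": 0,"wy": 0,"wz": 0,"tx": 0,"ty": 0.01,"tz": 0,"claw": 68.5},
  {"wx": 0,"wy": 0,"wz": -1,"tx": -0.001,"ty": 0.02,"tz": 0,"claw": 68.5},
  {"wx": 0,"wy": 0,"wz": -1,"tx": -0.001,"ty": 0.03,"tz": 0,"claw": 68.5},
  {"wx": 0,"wy": 0,"wz": -1,"tx": -0.001,"ty": 0.03,"tz": 0,"claw": 68.5},
  {"wx": 0,"wy": 0,"wz": -1,"tx": -0.001,"ty": 0.03,"tz": 0,"claw": 68.5},
  {"wx": 0,"wy": 0,"wz": -1,"tx": -0.001,"ty": 0.03,"tz": 0,"claw": 68.5},
  {"wx": 0,"wy": 0,"wz": -1,"tx": -0.001,"ty": 0.03,"tz": 0,"claw": 68.5},
  {"wx": 0,"wy": 0,"wz": -1,"tx": -0.001,"ty": 0.03,"tz": 0,"claw": 68.5},
  {"wx": 0,"wy": 0,"wz": -1,"tx": -0.001,"ty": 0.03,"tz": 0,"claw": 68.5},
  {"wx": 0,"wy": 0,"wz": -1,"tx": -0.001,"ty": 0.03,"tz": 0,"claw": 68.5},
  {"wx": 0,"wy": 0,"wz": -1,"tx": -0.001,"ty": 0.03,"tz": 0,"claw": 68.5},
  {"wx": 0,"wy": 0,"wz": 0,"tx": 0,"ty": 0.03,"tz": 0,"claw": 68.5},
])

```text
t: 6.65
ee_pos: [0.5336, 0.0191, 0.2506]
eef_rot: [0.0, 1.0, 0.0, -0.001]
contact_force: [-0.2, -0.7, -1.0]
finger_gap: 0.0637
finger_force: 3.2
```

Emit:
play_rows([
  {"wx": 0,"wy": 0,"wz": 0,"tx": 0,"ty": 0.03,"tz": 0,"claw": 68.5},
  {"wx": 0,"wy": 0,"wz": 0,"tx": 0,"ty": 0.03,"tz": 0,"claw": 68.5},
  {"wx": 0,"wy": 0,"wz": 0,"tx": 0,"ty": 0.03,"tz": 0,"claw": 68.5},
  {"wx": 0,"wy": 0,"wz": 0,"tx": 0,"ty": 0.03,"tz": 0,"claw": 68.5},
  {"wx": 0,"wy": 0,"wz": 0,"tx": 0,"ty": 0.03,"tz": 0,"claw": 68.5},
  {"wx": 0,"wy": 0,"wz": 0,"tx": 0,"ty": 0.03,"tz": 0,"claw": 68.5},
  {"wx": 0,"wy": 0,"wz": 0,"tx": 0,"ty": 0.03,"tz": 0,"claw": 68.5},
  {"wx": 0,"wy": 0,"wz": 0,"tx": 0,"ty": 0.025,"tz": 0,"claw": 68.5},
  {"wx": 0,"wy": 0,"wz": 0,"tx": 0,"ty": 0.015,"tz": 0,"claw": 68.5},
  {"wx": 0,"wy": 0,"wz": 0,"tx": 0,"ty": 0.006,"tz": 0,"claw": 68.5},
  {"wx": 0,"wy": 0,"wz": 0,"tx": 0,"ty": 0,"tz": 0,"claw": 68.5},
  {"wx": 0,"wy": 0,"wz": 0,"tx": 0,"ty": 0,"tz": 0,"claw": 68.5},
])

```text
t: 7.85
ee_pos: [0.5348, 0.2723, 0.2514]
eef_rot: [0.001, 1.0, -0.0, -0.0]
contact_force: [0.3, 0.2, -0.9]
finger_gap: 0.0639
finger_force: 3.2
```

```bash
python3 - <<'E'
from h import *
i=capture("scene");cv2.imwrite("pics/s2.png",cv2.convertScaleAbs(cv2.resize(i[90:250,330:490],None,fx=3.75,fy=3.75,interpolation=cv2.INTER_CUBIC),alpha=1.4,beta=20))
s=sense();print(s["ee_pos"],s["eef_rot"],s["contact_force"],s["finger_gap"])
E
```

```text
[0.53494193 0.27213824 0.25155806] [ 8.58855241e-04  9.99999591e-01 -2.58884055e-04 -1.19750231e-04] [ 0.2673433  -0.02227653 -1.00506659] 0.06375437157273224
```

View pics/s2.png

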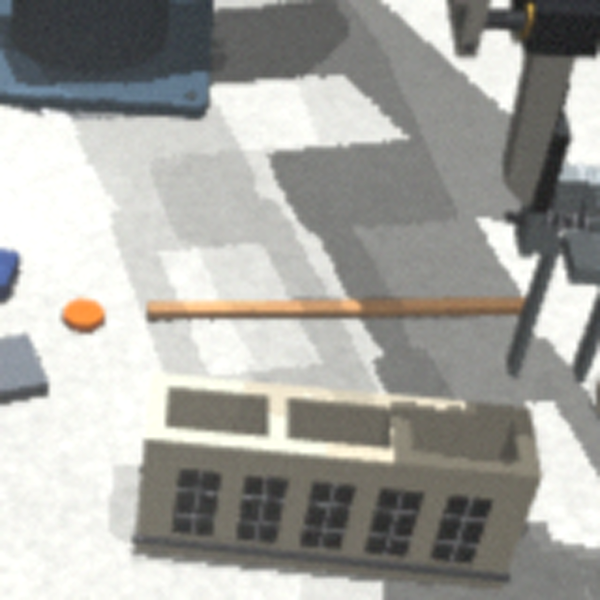

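The tongs hang upright in the gripper (tip ends at crop (515,375) and (583,378)), but I overshot y by about 30 mm. I'll compare the tip pixels with a prediction from the TCP.

```bash
python3 - <<'E'
from h import *
T=np.array([.535,.2722,.2515-.112])
for a in (.007,-.007):
  print((proj("scene",[T+[a,y,0] for y in(-.018,-.014,.014,.018)])-[330,90])*3.75+1.4)
# shaft centre at tip height, top-cam vs scene house check
print((proj("scene",[(.532+x,.2423+y,.09) for x,y in((-.016,-.027),(.016,-.027),(-.016,.027),(.016,.027))])-[330,90])*3.75+1.4)
print((proj("scene",[T+[.007,-.012,0],T+[.011,-.016,0]])-[330,90])*3.75)
# spacer refine: repeat with top image threshold
i=cv2.imread("pics/top0.png")[210:235,205:230];g=i.astype(float).min(2)
from scipy import ndimage
b=i[:,:,0].astype(int)-i[:,:,2]
np.set_printoptions(linewidth=200);print(b[8:20,2:24])
E
```

```text
[[509.7013762  376.76768067]
 [518.02828835 377.48431955]
 [576.60822569 382.5258836 ]
 [585.01867301 383.24971177]]
[[506.50973083 358.14061425]
 [514.72029684 358.8359724 ]
 [572.47777134 363.72749028]
 [580.76956581 364.42972771]]
[[406.94575578 406.31155259]
 [410.88408822 448.39950138]
 [510.99376535 415.56714306]
 [518.14819287 458.27836293]]
[[520.79563334 376.44297369]
 [513.40873495 381.14665764]]
[[ -7 -19 -24 -20 -21 -21 -20 -19 -17 -16 -18 -21 -20 -20 -20 -21 -13   1   2   2   3   0]
 [ -7 -18 -23 -20 -21 -19 -12  -3   4   9  -2 -17 -23 -22 -20 -21 -13  -1   3   2   0  -3]
 [ -9 -19 -24 -20 -21 -13   2   9  11  11   9   6   3 -10 -16 -17 -10   0   3   2   1  -2]
 [ -8 -20 -23 -21 -20  -7  10   9  10  10   9   6   4   1  -2   0   4   3   2   3   0  -2]
 [ -9 -20 -23 -20 -17  -4  10  10   9   9   8   6   4   1  -7  -5   1   3   2   1   1  -2]
 [-10 -18 -23 -20 -16   1  11  10   9   8   7   8   4   2  -1 -15 -11   3   3   3   2  -2]
 [-10 -19 -23 -20 -21  -9   9  10   9   8   8   8   4   2  -2 -16 -10   3   2   2   1  -3]
 [-12 -18 -21 -20 -20 -16  -2   9   8   9   8   4   2   1  -9 -18 -11   3   3   3   0  -5]
 [-12 -19 -20 -20 -20 -21 -11   4   6   3   0  -3  -3  -7 -16 -22 -10   3   2   2   1  -5]
 [ -7 -12 -15 -14 -15 -17 -12  -2  -1  -4 -10  -7  -8 -14 -17 -17  -7   3   2   2   1  -4]
 [  3   3   3   3   4   4   3   3   2   3   3   4   3   3   4   3   2   3   1   1   2   1]
 [  2   3   2   3   2   2   2   2   3   3   2   2   2   3   2   2   3   2   2   2   2   3]]
```

Prediction and tips agree to about 1 px. Move back −29 mm in y, then go into the shaft, stopping just above the spacer top.

Emit:
play_rows([
  {"wx": 0,"wy": 0,"wz": 0,"tx": -0.001,"ty": -0.009,"tz": 0,"claw": 68.5},
  {"wx": 0,"wy": 0,"wz": 0,"tx": -0.001,"ty": -0.012,"tz": 0,"claw": 68.5},
  {"wx": 0,"wy": 0,"wz": 0,"tx": 0,"ty": -0.008,"tz": 0,"claw": 68.5},
  {"wx": 0,"wy": 0,"wz": 0,"tx": 0,"ty": 0,"tz": -0.01,"claw": 68.5},
  {"wx": 0,"wy": 0,"wz": 0,"tx": 0,"ty": 0,"tz": -0.015,"claw": 68.5},
  {"wx": 0,"wy": 0,"wz": 0,"tx": 0,"ty": 0,"tz": -0.015,"claw": 68.5},
  {"wx": 0,"wy": 0,"wz": 0,"tx": 0,"ty": 0,"tz": -0.015,"claw": 68.5},
  {"wx": 0,"wy": 0,"wz": 0,"tx": 0,"ty": 0,"tz": -0.015,"claw": 68.5},
  {"wx": 0,"wy": 0,"wz": 0,"tx": 0,"ty": 0,"tz": -0.013,"claw": 68.5},
  {"wx": 0,"wy": 0,"wz": 0,"tx": 0,"ty": 0,"tz": -0.008,"claw": 68.5},
  {"wx": 0,"wy": 0,"wz": 0,"tx": 0,"ty": 0,"tz": 0,"claw": 68.5},
  {"wx": 0,"wy": 0,"wz": 0,"tx": 0,"ty": 0,"tz": 0,"claw": 68.5},
])

```text
t: 9.1
ee_pos: [0.5331, 0.2442, 0.1609]
eef_rot: [0.0, 1.0, 0.0, 0.0]
contact_force: [0.2, 0.2, -0.5]
finger_gap: 0.0637
finger_force: 3.2
```

```bash
python3 - <<'E'
from h import *
a=capture("scene");b=capture("top")
f=lambda i,x,y:cv2.resize(i[y:y+90,x:x+130],None,fx=3.07,fy=3.33,interpolation=cv2.INTER_CUBIC)
cv2.imwrite("pics/s3.png",cv2.convertScaleAbs(np.vstack([f(a,360,150)]),alpha=1.5,beta=25))
s=sense();print(s["ee_pos"],s["contact_force"],s["torque"],s["finger_gap"])
E
```

```text
[0.53341959 0.24431553 0.16147313] [-0.02765178 -0.33680715 -0.33526727] [ 0.03983578 -0.03541393 -0.02967209] 0.063817568732639
```

View pics/s3.png

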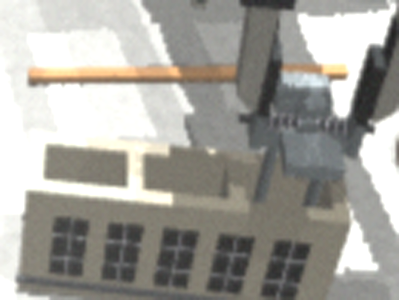

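The tips are inside the right-hand (spacer) shaft, at crop (265,185) and (313,185), with no contact force. Continuing down to a tip height of about 24 mm.

Emit:
play_rows([
  {"wx": 0,"wy": 0,"wz": 0,"tx": 0,"ty": -0.001,"tz": -0.004,"claw": 68.5},
  {"wx": 0,"wy": 0,"wz": 0,"tx": 0,"ty": 0,"tz": -0.003,"claw": 68.5},
  {"wx": 0,"wy": 0,"wz": 0,"tx": 0,"ty": 0,"tz": -0.003,"claw": 68.5},
  {"wx": 0,"wy": 0,"wz": 0,"tx": 0,"ty": 0,"tz": 0,"claw": 68.5},
])

```text
t: 9.6
ee_pos: [0.5325, 0.2431, 0.1501]
eef_rot: [0.0, 1.0, -0.0, -0.001]
contact_force: [-0.7, 1.0, -0.9]
finger_gap: 0.0639
finger_force: 3.2
```

Emit:
play_rows([
  {"wx": 0,"wy": 0,"wz": 0,"tx": 0,"ty": 0,"tz": -0.004,"claw": 68.5},
  {"wx": 0,"wy": 0,"wz": 0,"tx": 0,"ty": 0,"tz": -0.004,"claw": 68.5},
  {"wx": 0,"wy": 0,"wz": 0,"tx": 0,"ty": 0,"tz": -0.004,"claw": 68.5},
  {"wx": 0,"wy": 0,"wz": 0,"tx": 0,"ty": 0,"tz": -0.003,"claw": 68.5},
  {"wx": 0,"wy": 0,"wz": 0,"tx": 0,"ty": 0,"tz": 0,"claw": 68.5},
  {"wx": 0,"wy": 0,"wz": 0,"tx": 0,"ty": 0,"tz": 0,"claw": 68.5},
])

```text
t: 10.2
ee_pos: [0.5329, 0.2432, 0.1356]
eef_rot: [0.0, 1.0, -0.0, -0.0]
contact_force: [-0.2, -0.3, -0.9]
finger_gap: 0.0637
finger_force: 3.2
```

No contact. Squeeze.

Emit:
play_rows([
  {"wx": 0,"wy": 0,"wz": 0,"tx": 0,"ty": 0,"tz": 0,"claw": 64},
  {"wx": 0,"wy": 0,"wz": 0,"tx": 0,"ty": 0,"tz": 0,"claw": 60},
  {"wx": 0,"wy": 0,"wz": 0,"tx": 0,"ty": 0,"tz": 0,"claw": 57},
  {"wx": 0,"wy": 0,"wz": 0,"tx": 0,"ty": 0,"tz": 0,"claw": 52},
  {"wx": 0,"wy": 0,"wz": 0,"tx": 0,"ty": 0,"tz": 0,"claw": 45},
  {"wx": 0,"wy": 0,"wz": 0,"tx": 0,"ty": 0,"tz": 0,"claw": 45},
  {"wx": 0,"wy": 0,"wz": 0,"tx": 0,"ty": 0,"tz": 0,"claw": 45},
  {"wx": 0,"wy": 0,"wz": 0,"tx": 0,"ty": 0,"tz": 0,"claw": 45},
], grip_force=20)

```text
t: 11.0
ee_pos: [0.533, 0.2433, 0.1359]
eef_rot: [0.0, 1.0, 0.0, 0.0]
contact_force: [0.2, 1.2, 3.1]
finger_gap: 0.0525
finger_force: 20.0
```

The gap stopped at 52.5 mm (54 expected with the spacer held). Lift.

Emit:
play_rows([
  {"wx": 0,"wy": 0,"wz": 0,"tx": 0,"ty": 0,"tz": 0.003,"claw": 45},
  {"wx": 0,"wy": 0,"wz": 0,"tx": 0,"ty": 0,"tz": 0.006,"claw": 45},
  {"wx": 0,"wy": 0,"wz": 0,"tx": 0,"ty": 0,"tz": 0.01,"claw": 45},
  {"wx": 0,"wy": 0,"wz": 0,"tx": 0,"ty": 0,"tz": 0.014,"claw": 45},
  {"wx": 0,"wy": 0,"wz": 0,"tx": 0,"ty": 0,"tz": 0.014,"claw": 45},
  {"wx": 0,"wy": 0,"wz": 0,"tx": 0,"ty": 0,"tz": 0.014,"claw": 45},
  {"wx": 0,"wy": 0,"wz": 0,"tx": 0,"ty": 0,"tz": 0.014,"claw": 45},
  {"wx": 0,"wy": 0,"wz": 0,"tx": 0,"ty": 0,"tz": 0.014,"claw": 45},
  {"wx": 0,"wy": 0,"wz": 0,"tx": 0,"ty": 0,"tz": 0.014,"claw": 45},
  {"wx": 0,"wy": 0,"wz": 0,"tx": 0,"ty": 0,"tz": 0.01,"claw": 45},
  {"wx": 0,"wy": 0,"wz": 0,"tx": 0,"ty": 0,"tz": 0.004,"claw": 45},
  {"wx": 0,"wy": 0,"wz": 0,"tx": 0,"ty": 0,"tz": 0,"claw": 45},
])

```text
t: 12.2
ee_pos: [0.5331, 0.2432, 0.2533]
eef_rot: [0.0, 1.0, 0.0, 0.001]
contact_force: [-0.2, -0.3, -2.5]
finger_gap: 0.0526
finger_force: 20.0
```

Emit:
play_rows([
  {"wx": 0,"wy": 0,"wz": 0,"tx": 0,"ty": 0,"tz": 0,"claw": 45},
  {"wx": 0,"wy": 0,"wz": 0,"tx": 0,"ty": 0,"tz": 0,"claw": 45},
  {"wx": 0,"wy": 0,"wz": 0,"tx": 0,"ty": 0,"tz": 0,"claw": 45},
])

```text
t: 12.5
ee_pos: [0.5326, 0.2431, 0.2519]
eef_rot: [0.0, 1.0, -0.0, -0.001]
contact_force: [-0.2, -0.0, -1.3]
finger_gap: 0.0522
finger_force: 20.0
```

```bash
python3 - <<'E'
from h import *
a=capture("scene");b=capture("top")
np.save("s4.npy",a)
cv2.imwrite("pics/s4.png",cv2.convertScaleAbs(cv2.resize(a[130:250,400:520],None,fx=5,fy=5,interpolation=cv2.INTER_CUBIC),alpha=1.5,beta=25))
s=sense();print(s["ee_pos"],s["contact_force"],s["finger_gap"],s["finger_force"])
E
```

```text
[0.53268949 0.24314755 0.25218352] [ 0.68018815 -0.11273929 -1.27077137] 0.05233810268735126 19.971380531787872
```

View pics/s4.png

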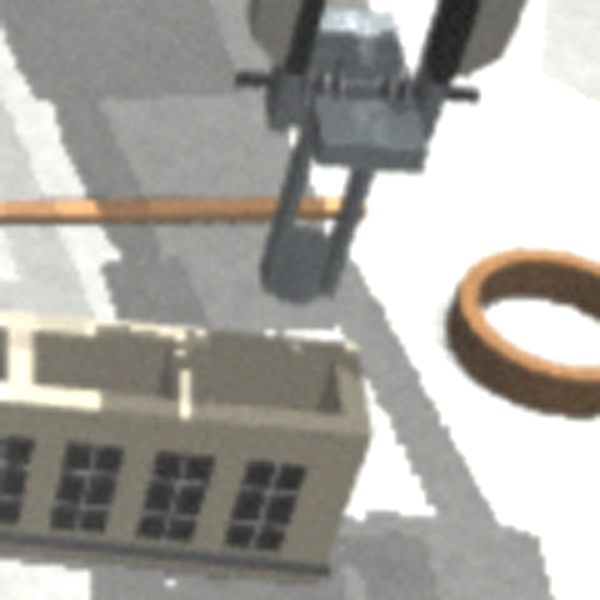

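The spacer is held between the tips, its underside at crop (300,300), clear above the roof. Carrying it to the tray centre.

Emit:
play_rows([
  {"wx": 0,"wy": 0,"wz": 0,"tx": 0,"ty": -0.01,"tz": 0,"claw": 45},
  {"wx": 0,"wy": 0,"wz": 1,"tx": -0.001,"ty": -0.02,"tz": 0,"claw": 45},
  {"wx": 0,"wy": 0,"wz": 1,"tx": -0.001,"ty": -0.03,"tz": 0,"claw": 45},
  {"wx": 0,"wy": 0,"wz": 1,"tx": -0.001,"ty": -0.03,"tz": 0,"claw": 45},
  {"wx": 0,"wy": 0,"wz": 1,"tx": -0.001,"ty": -0.03,"tz": 0,"claw": 45},
  {"wx": 0,"wy": 0,"wz": 1,"tx": -0.001,"ty": -0.03,"tz": 0,"claw": 45},
  {"wx": 0,"wy": 0,"wz": 1,"tx": -0.001,"ty": -0.03,"tz": 0,"claw": 45},
  {"wx": 0,"wy": 0,"wz": 1,"tx": -0.001,"ty": -0.03,"tz": 0,"claw": 45},
  {"wx": 0,"wy": 0,"wz": 1,"tx": -0.001,"ty": -0.03,"tz": 0,"claw": 45},
  {"wx": 0,"wy": 0,"wz": 1,"tx": -0.001,"ty": -0.03,"tz": 0,"claw": 45},
  {"wx": 0,"wy": 0,"wz": 1,"tx": -0.001,"ty": -0.03,"tz": 0,"claw": 45},
  {"wx": 0,"wy": 0,"wz": 0,"tx": -0.002,"ty": -0.03,"tz": 0,"claw": 45},
])

```text
t: 13.8
ee_pos: [0.5204, -0.0887, 0.2527]
eef_rot: [-0.087, 0.996, -0.0, 0.0]
contact_force: [0.6, 0.3, -1.2]
finger_gap: 0.0524
finger_force: 20.0
```

Emit:
play_rows([
  {"wx": 0,"wy": 0,"wz": 0,"tx": -0.002,"ty": -0.03,"tz": 0,"claw": 45},
  {"wx": 0,"wy": 0,"wz": 0,"tx": 0,"ty": -0.03,"tz": 0,"claw": 45},
  {"wx": 0,"wy": 0,"wz": 0,"tx": 0,"ty": -0.025,"tz": 0,"claw": 45},
  {"wx": 0,"wy": 0,"wz": 0,"tx": 0,"ty": -0.014,"tz": 0,"claw": 45},
  {"wx": 0,"wy": 0,"wz": 0,"tx": 0,"ty": -0.005,"tz": 0,"claw": 45},
  {"wx": 0,"wy": 0,"wz": 0,"tx": 0,"ty": 0,"tz": 0,"claw": 45},
  {"wx": 0,"wy": 0,"wz": 0,"tx": 0,"ty": 0,"tz": 0,"claw": 45},
])

```text
t: 14.5
ee_pos: [0.5188, -0.1899, 0.2526]
eef_rot: [-0.087, 0.996, 0.0, -0.0]
contact_force: [0.3, 0.5, -1.3]
finger_gap: 0.0529
finger_force: 20.0
```

Emit:
play_rows([
  {"wx": 0,"wy": 0,"wz": 0,"tx": 0,"ty": 0,"tz": -0.01,"claw": 45},
  {"wx": 0,"wy": 0,"wz": 0,"tx": 0,"ty": 0,"tz": -0.015,"claw": 45},
  {"wx": 0,"wy": 0,"wz": 0,"tx": 0,"ty": 0,"tz": -0.015,"claw": 45},
  {"wx": 0,"wy": 0,"wz": 0,"tx": 0,"ty": 0,"tz": -0.015,"claw": 45},
  {"wx": 0,"wy": 0,"wz": 0,"tx": 0,"ty": 0,"tz": -0.015,"claw": 45},
  {"wx": 0,"wy": 0,"wz": 0,"tx": 0,"ty": 0,"tz": -0.015,"claw": 45},
  {"wx": 0,"wy": 0,"wz": 0,"tx": 0,"ty": 0,"tz": -0.015,"claw": 45},
  {"wx": 0,"wy": 0,"wz": 0,"tx": 0,"ty": 0,"tz": -0.012,"claw": 45},
  {"wx": 0,"wy": 0,"wz": 0,"tx": 0,"ty": 0,"tz": -0.01,"claw": 45},
  {"wx": 0,"wy": 0,"wz": 0,"tx": 0,"ty": 0,"tz": -0.005,"claw": 45},
  {"wx": 0,"wy": 0,"wz": 0,"tx": 0,"ty": 0,"tz": 0,"claw": 45},
  {"wx": 0,"wy": 0,"wz": 0,"tx": 0,"ty": 0,"tz": 0,"claw": 45},
])

```text
t: 15.7
ee_pos: [0.5192, -0.191, 0.126]
eef_rot: [-0.087, 0.996, -0.0, 0.0]
contact_force: [-0.9, 0.0, -0.4]
finger_gap: 0.0524
finger_force: 20.0
```

Emit:
play_rows([
  {"wx": 0,"wy": 0,"wz": 0,"tx": 0,"ty": 0,"tz": -0.001,"claw": 45},
  {"wx": 0,"wy": 0,"wz": 0,"tx": 0,"ty": 0,"tz": 0,"claw": 45},
])

```text
t: 15.9
ee_pos: [0.5192, -0.191, 0.1251]
eef_rot: [-0.087, 0.996, -0.0, 0.0]
contact_force: [0.7, -0.3, -1.5]
finger_gap: 0.0527
finger_force: 20.0
```

Emit:
play_rows([
  {"wx": 0,"wy": 0,"wz": 0,"tx": 0,"ty": 0,"tz": -0.001,"claw": 45},
  {"wx": 0,"wy": 0,"wz": 0,"tx": 0,"ty": 0,"tz": 0,"claw": 45},
])

```text
t: 16.1
ee_pos: [0.5189, -0.1909, 0.1237]
eef_rot: [-0.087, 0.996, -0.0, 0.0]
contact_force: [-0.2, -0.2, -1.7]
finger_gap: 0.0526
finger_force: 20.0
```

Emit:
play_rows([
  {"wx": 0,"wy": 0,"wz": 0,"tx": 0,"ty": 0,"tz": -0.001,"claw": 45},
  {"wx": 0,"wy": 0,"wz": 0,"tx": 0,"ty": 0,"tz": 0,"claw": 45},
  {"wx": 0,"wy": 0,"wz": 0,"tx": 0,"ty": 0,"tz": 0,"claw": 45},
])

```text
t: 16.4
ee_pos: [0.5188, -0.1908, 0.1226]
eef_rot: [-0.087, 0.996, 0.0, -0.0]
contact_force: [0.3, -0.3, -2.0]
finger_gap: 0.0523
finger_force: 20.0
```

Emit:
play_rows([
  {"wx": 0,"wy": 0,"wz": 0,"tx": 0,"ty": 0,"tz": -0.001,"claw": 45},
  {"wx": 0,"wy": 0,"wz": 0,"tx": 0,"ty": 0,"tz": 0,"claw": 45},
  {"wx": 0,"wy": 0,"wz": 0,"tx": 0,"ty": 0,"tz": 0,"claw": 45},
])

```text
t: 16.7
ee_pos: [0.519, -0.1909, 0.1219]
eef_rot: [-0.087, 0.996, -0.0, 0.0]
contact_force: [0.0, 0.6, 1.1]
finger_gap: 0.0525
finger_force: 20.0
```

The vertical force flipped to +1.1 N, so the spacer is on the floor. Open slowly to the carry opening.

Emit:
play_rows([
  {"wx": 0,"wy": 0,"wz": 0,"tx": 0,"ty": 0,"tz": 0,"claw": 57},
  {"wx": 0,"wy": 0,"wz": 0,"tx": 0,"ty": 0,"tz": 0,"claw": 58.5},
  {"wx": 0,"wy": 0,"wz": 0,"tx": 0,"ty": 0,"tz": 0,"claw": 60},
  {"wx": 0,"wy": 0,"wz": 0,"tx": 0,"ty": 0,"tz": 0,"claw": 62},
  {"wx": 0,"wy": 0,"wz": 0,"tx": 0,"ty": 0,"tz": 0,"claw": 64},
  {"wx": 0,"wy": 0,"wz": 0,"tx": 0,"ty": 0,"tz": 0,"claw": 66},
  {"wx": 0,"wy": 0,"wz": 0,"tx": 0,"ty": 0,"tz": 0,"claw": 68.5},
  {"wx": 0,"wy": 0,"wz": 0,"tx": 0,"ty": 0,"tz": 0,"claw": 68.5},
  {"wx": 0,"wy": 0,"wz": 0,"tx": 0,"ty": 0,"tz": 0,"claw": 68.5},
])

```text
t: 17.6
ee_pos: [0.5189, -0.1908, 0.1217]
eef_rot: [-0.087, 0.996, 0.0, -0.0]
contact_force: [0.4, 0.3, -0.6]
finger_gap: 0.0638
finger_force: 3.2
```

Emit:
play_rows([
  {"wx": 0,"wy": 0,"wz": 0,"tx": 0,"ty": 0,"tz": 0.003,"claw": 68.5},
  {"wx": 0,"wy": 0,"wz": 0,"tx": 0,"ty": 0,"tz": 0.006,"claw": 68.5},
  {"wx": 0,"wy": 0,"wz": 0,"tx": 0,"ty": 0,"tz": 0.01,"claw": 68.5},
  {"wx": 0,"wy": 0,"wz": 0,"tx": 0,"ty": 0,"tz": 0.015,"claw": 68.5},
  {"wx": 0,"wy": 0,"wz": 0,"tx": 0,"ty": 0,"tz": 0.015,"claw": 68.5},
  {"wx": 0,"wy": 0,"wz": 0,"tx": 0,"ty": 0,"tz": 0.015,"claw": 68.5},
  {"wx": 0,"wy": 0,"wz": 0,"tx": 0,"ty": 0,"tz": 0.015,"claw": 68.5},
  {"wx": 0,"wy": 0,"wz": 0,"tx": 0,"ty": 0,"tz": 0.015,"claw": 68.5},
  {"wx": 0,"wy": 0,"wz": 0,"tx": 0,"ty": 0,"tz": 0.015,"claw": 68.5},
  {"wx": 0,"wy": 0,"wz": 0,"tx": 0,"ty": 0,"tz": 0.015,"claw": 68.5},
  {"wx": 0,"wy": 0,"wz": 0,"tx": 0,"ty": 0,"tz": 0.006,"claw": 68.5},
  {"wx": 0,"wy": 0,"wz": 0,"tx": 0,"ty": 0,"tz": 0,"claw": 68.5},
])

```text
t: 18.8
ee_pos: [0.5194, -0.1911, 0.2531]
eef_rot: [-0.087, 0.996, -0.001, 0.001]
contact_force: [1.4, -0.1, -1.3]
finger_gap: 0.0637
finger_force: 3.2
```

```bash
python3 - <<'E'
from h import *
a=capture("scene").astype(int);o=cv2.imread("pics/scene0.png").astype(int)
s=sense();print(s["ee_pos"],s["contact_force"],s["finger_gap"])
# grey (unsaturated) pixels inside tray vs. before
m=np.zeros(a.shape[:2],np.uint8)
t=[.5259,-.2432,.1787];Q=proj("scene",place(t,[(.046,.006,.006),(.046,.1,.006),(-.046,.1,.006),(-.046,.006,.006)]))
cv2.fillPoly(m,[np.int32(Q)],1)
sat=(a.max(2)-a.min(2));
np.set_printoptions(linewidth=220)
g=(m>0)&(sat<25)&(a.max(2)>40);ys,xs=np.nonzero(g);print(len(xs),xs.min() if len(xs) else 0,xs.mean() if len(xs) else 0,ys.mean() if len(ys) else 0)
n,l,st,ce=cv2.connectedComponentsWithStats(g.astype(np.uint8));print(st,ce)
p=ray("scene",ce[st[1:,4].argmax()+1] if n>1 else (247,208),.018);print(p,"expected spacer px",proj("scene",[(.517,-.191,.006),(.517,-.191,.03)]))
# tongs grey in view: predicted tips
E
```

```text
[ 0.51894614 -0.19084333  0.25208852] [ 1.28418944  0.05312658 -0.52576521] 0.06359684049279762
100 228 246.65 205.98
[[     0      0    640    400 255900]
 [   243    200     10     13     95]
 [   240    207      2      2      2]
 [   228    208      1      2      2]
 [   230    208      1      1      1]] [[319.52846815 199.49746776]
 [247.34736842 205.87368421]
 [240.5        207.5       ]
 [228.         208.5       ]
 [230.         208.        ]]
[ 0.51951598 -0.19053804  0.018     ] expected spacer px [[248.27323449 208.84012438]
 [246.65378751 201.23705449]]
```

The spacer stands in the tray at (0.519,−0.191), clear of the tongs. Carrying the tongs back to where they were taken, (0.545,−0.313).

Emit:
play_rows([
  {"wx": 0,"wy": 0,"wz": 0,"tx": 0.002,"ty": -0.01,"tz": 0,"claw": 68.5},
  {"wx": 0,"wy": 0,"wz": 0,"tx": 0.004,"ty": -0.02,"tz": 0,"claw": 68.5},
  {"wx": 0,"wy": 0,"wz": 0,"tx": 0.005,"ty": -0.025,"tz": 0,"claw": 68.5},
  {"wx": 0,"wy": 0,"wz": 0,"tx": 0.005,"ty": -0.025,"tz": 0,"claw": 68.5},
  {"wx": 0,"wy": 0,"wz": 0,"tx": 0.005,"ty": -0.025,"tz": 0,"claw": 68.5},
  {"wx": 0,"wy": 0,"wz": 0,"tx": 0.004,"ty": -0.014,"tz": 0,"claw": 68.5},
  {"wx": 0,"wy": 0,"wz": 0,"tx": 0,"ty": -0.004,"tz": 0,"claw": 68.5},
  {"wx": 0,"wy": 0,"wz": 0,"tx": 0,"ty": 0,"tz": 0,"claw": 68.5},
  {"wx": 0,"wy": 0,"wz": 0,"tx": 0,"ty": 0,"tz": 0,"claw": 68.5},
])

```text
t: 19.75
ee_pos: [0.5437, -0.3131, 0.2515]
eef_rot: [-0.087, 0.996, 0.0, -0.0]
contact_force: [0.4, -0.2, -0.6]
finger_gap: 0.0642
finger_force: 3.2
```

Emit:
play_rows([
  {"wx": 0,"wy": 0,"wz": 0,"tx": 0,"ty": 0,"tz": -0.01,"claw": 68.5},
  {"wx": 0,"wy": 0,"wz": 0,"tx": 0,"ty": 0,"tz": -0.01,"claw": 68.5},
  {"wx": 0,"wy": 0,"wz": 0,"tx": 0,"ty": 0,"tz": -0.01,"claw": 68.5},
  {"wx": 0,"wy": 0,"wz": 0,"tx": 0,"ty": 0,"tz": -0.01,"claw": 68.5},
  {"wx": 0,"wy": 0,"wz": 0,"tx": 0,"ty": 0,"tz": -0.01,"claw": 68.5},
  {"wx": 0,"wy": 0,"wz": 0,"tx": 0,"ty": 0,"tz": -0.01,"claw": 68.5},
  {"wx": 0,"wy": 0,"wz": 0,"tx": 0,"ty": 0,"tz": -0.005,"claw": 68.5},
  {"wx": 0,"wy": 0,"wz": 0,"tx": 0,"ty": 0,"tz": 0,"claw": 68.5},
  {"wx": 0,"wy": 0,"wz": 0,"tx": 0,"ty": 0,"tz": 0,"claw": 68.5},
])

```text
t: 20.65
ee_pos: [0.544, -0.314, 0.1868]
eef_rot: [-0.087, 0.996, -0.0, 0.0]
contact_force: [-0.5, -0.1, -0.0]
finger_gap: 0.0641
finger_force: 3.2
```

Emit:
play_rows([
  {"wx": 0,"wy": 0,"wz": 0,"tx": 0,"ty": 0,"tz": -0.01,"claw": 68.5},
  {"wx": 0,"wy": 0,"wz": 0,"tx": 0,"ty": 0,"tz": -0.01,"claw": 68.5},
  {"wx": 0,"wy": 0,"wz": 0,"tx": 0,"ty": 0,"tz": -0.01,"claw": 68.5},
  {"wx": 0,"wy": 0,"wz": 0,"tx": 0,"ty": 0,"tz": -0.01,"claw": 68.5},
  {"wx": 0,"wy": 0,"wz": 0,"tx": 0,"ty": 0,"tz": -0.01,"claw": 68.5},
  {"wx": 0,"wy": 0,"wz": 0,"tx": 0,"ty": 0,"tz": -0.007,"claw": 68.5},
  {"wx": 0,"wy": 0,"wz": 0,"tx": 0,"ty": 0,"tz": -0.004,"claw": 68.5},
  {"wx": 0,"wy": 0,"wz": 0,"tx": 0,"ty": 0,"tz": 0,"claw": 68.5},
  {"wx": 0,"wy": 0,"wz": 0,"tx": 0,"ty": 0,"tz": 0,"claw": 68.5},
])

```text
t: 21.55
ee_pos: [0.5441, -0.314, 0.1259]
eef_rot: [-0.087, 0.996, -0.0, 0.0]
contact_force: [0.4, -0.4, -1.5]
finger_gap: 0.064
finger_force: 3.2
```

Down in 1 mm steps until the cross-piece rests.

Emit:
play_rows([
  {"wx": 0,"wy": 0,"wz": 0,"tx": 0,"ty": 0,"tz": -0.001,"claw": 68.5},
  {"wx": 0,"wy": 0,"wz": 0,"tx": 0,"ty": 0,"tz": -0.001,"claw": 68.5},
  {"wx": 0,"wy": 0,"wz": 0,"tx": 0,"ty": 0,"tz": 0,"claw": 68.5},
])

```text
t: 21.85
ee_pos: [0.5439, -0.3139, 0.1238]
eef_rot: [-0.087, 0.996, -0.0, 0.0]
contact_force: [-0.3, -0.7, -2.2]
finger_gap: 0.0638
finger_force: 3.2
```

Emit:
play_rows([
  {"wx": 0,"wy": 0,"wz": 0,"tx": 0,"ty": 0,"tz": -0.001,"claw": 68.5},
  {"wx": 0,"wy": 0,"wz": 0,"tx": 0,"ty": 0,"tz": -0.001,"claw": 68.5},
  {"wx": 0,"wy": 0,"wz": 0,"tx": 0,"ty": 0,"tz": 0,"claw": 68.5},
])

```text
t: 22.15
ee_pos: [0.544, -0.3139, 0.1218]
eef_rot: [-0.087, 0.996, -0.0, 0.0]
contact_force: [-0.9, -0.4, 0.1]
finger_gap: 0.0641
finger_force: 3.2
```

Emit:
play_rows([
  {"wx": 0,"wy": 0,"wz": 0,"tx": 0,"ty": 0,"tz": -0.001,"claw": 68.5},
  {"wx": 0,"wy": 0,"wz": 0,"tx": 0,"ty": 0,"tz": 0,"claw": 68.5},
])

```text
t: 22.35
ee_pos: [0.5442, -0.3142, 0.1214]
eef_rot: [-0.087, 0.996, -0.001, 0.0]
contact_force: [-1.0, 0.7, 5.8]
finger_gap: 0.0642
finger_force: 3.2
```

It rests (5.8 N up). Release gently, then rise.

Emit:
play_rows([
  {"wx": 0,"wy": 0,"wz": 0,"tx": 0,"ty": 0,"tz": 0.001,"claw": 68.5},
  {"wx": 0,"wy": 0,"wz": 0,"tx": 0,"ty": 0,"tz": 0,"claw": 70},
  {"wx": 0,"wy": 0,"wz": 0,"tx": 0,"ty": 0,"tz": 0,"claw": 73},
  {"wx": 0,"wy": 0,"wz": 0,"tx": 0,"ty": 0,"tz": 0,"claw": 80},
  {"wx": 0,"wy": 0,"wz": 0,"tx": 0,"ty": 0,"tz": 0,"claw": 90},
  {"wx": 0,"wy": 0,"wz": 0,"tx": 0,"ty": 0,"tz": 0,"claw": 100},
  {"wx": 0,"wy": 0,"wz": 0,"tx": 0,"ty": 0,"tz": 0,"claw": 100},
  {"wx": 0,"wy": 0,"wz": 0,"tx": 0,"ty": 0,"tz": 0,"claw": 100},
])

```text
t: 23.15
ee_pos: [0.5439, -0.3138, 0.1216]
eef_rot: [-0.087, 0.996, 0.0, -0.0]
contact_force: [-1.0, 0.1, 0.9]
finger_gap: 0.0929
finger_force: 0.0
```

Emit:
play_rows([
  {"wx": 0,"wy": 0,"wz": 0,"tx": 0,"ty": 0,"tz": 0.005,"claw": 100},
  {"wx": 0,"wy": 0,"wz": 0,"tx": 0,"ty": 0,"tz": 0.01,"claw": 100},
  {"wx": 0,"wy": 0,"wz": 0,"tx": 0,"ty": 0,"tz": 0.015,"claw": 100},
  {"wx": 0,"wy": 0,"wz": 0,"tx": 0,"ty": 0,"tz": 0.02,"claw": 100},
  {"wx": 0,"wy": 0,"wz": 0,"tx": 0,"ty": 0,"tz": 0.02,"claw": 100},
  {"wx": 0,"wy": 0,"wz": 0,"tx": 0,"ty": 0,"tz": 0.03,"claw": 100},
  {"wx": 0,"wy": 0,"wz": 0,"tx": -0.03,"ty": 0.03,"tz": 0.02,"claw": 100},
  {"wx": 0,"wy": 0,"wz": 0,"tx": -0.03,"ty": 0.03,"tz": 0.02,"claw": 100},
  {"wx": 0,"wy": 0,"wz": 0,"tx": -0.03,"ty": 0.03,"tz": 0,"claw": 100},
  {"wx": 0,"wy": 0,"wz": 0,"tx": -0.03,"ty": 0.03,"tz": 0,"claw": 100},
  {"wx": 0,"wy": 0,"wz": 0,"tx": -0.02,"ty": 0.02,"tz": 0,"claw": 100},
  {"wx": 0,"wy": 0,"wz": 0,"tx": 0,"ty": 0,"tz": 0,"claw": 100},
])

```text
t: 24.35
ee_pos: [0.4018, -0.1714, 0.2631]
eef_rot: [-0.087, 0.996, -0.0, 0.0]
contact_force: [0.7, 0.2, 0.2]
finger_gap: 0.0927
finger_force: 0.0
```

```bash
python3 - <<'E'
from h import *
a=capture("scene");o=cv2.imread("pics/scene0.png")
s=sense();print(s["ee_pos"],s["contact_force"],s["finger_gap"])
# image shift of the tongs region vs. start
T=cv2.cvtColor(o[155:195,168:202],cv2.COLOR_BGR2GRAY);G=cv2.cvtColor(a,cv2.COLOR_BGR2GRAY)[140:215,150:225]
r=cv2.matchTemplate(G,T,cv2.TM_CCOEFF_NORMED);_,v,_,l=cv2.minMaxLoc(r);print("match",v,"shift px",l[0]-18,l[1]-15)
i=a[195:222,235:262].astype(int);ys,xs=np.nonzero((i.max(2)-i.min(2)<25)&(i.max(2)>40));print("spacer px",xs.mean()+235,ys.mean()+195,len(xs))
E
```

```text
[ 0.40335434 -0.17300741  0.26319068] [-0.20104061 -0.20179918  0.23405868] 0.09306259390983587
match 0.9781507849693298 shift px 0 0
spacer px 247.26506024096386 205.44578313253012 83
```

The tongs match their starting view with 0 px shift, and the spacer stands in the tray. Handing in.

```bash
python3 -c "
from plant import *
print(close_job())"
```

```text
the job is handed in; nothing more can be done
None
```

The job is handed in: the spacer was lifted from its shaft with the tongs and stands in the tray, and the tongs are back in their stand; the final camera check agreed, and no verdict was returned.

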